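# Unload the permeameter cap and hold it at its balance point

### The arm

A 6-joint arm with a two-finger parallel gripper is mounted at the origin on the work surface. World frame = base frame: x ahead of the robot, y to its left, z up, the work surface at z = 0. Lengths are in m, angles in rad, forces in N, time in s.
With the tool pointing down it reaches from about 0.25 to 0.8 m from the base axis. Payload 8.5 kg.
Tool frame: the origin (TCP) lies at the very end of the fingers, on their centre line; the grasp point (between the pads) lies 19 mm behind it; x points along the fingers, y is the direction in which the jaws open and shut, and the axes are right-handed (so a half turn about x gives the same grasp; the last joint's range is limited). The gripper opens to 85 mm and grips with 20 to 120 N. Pads are 22 mm wide; open, the fingers measure 114 mm over their backs; the gripper's body (76 mm by 85 mm) begins 54 mm behind the grasp point. The pads swing forward as they close: fully open they stand 13 mm farther back than shut.
Start: joints at [-1.174, 0.238, -0.013, 1.319, 0, 1.571], TCP at [0.203, -0.484, 0.231] pointing down, gripper open.
Joint ranges: [-2.66, 2.66], [-1.03, 1.9], [-1.14, 1.46], [-1.82, 2.27], [-1.45, 1.34], [-3.14, 3.14]. Speed limits (rad/s): [2.22, 2.22, 2.79, 3.14, 3.14, 3.14].

### API

Orientations are given as a unit quaternion [x, y, z, w].
In Python, from workcell import env, vision gives the robot as it stands.
- The arm moves only by the tool step_arm, never from a script. Its arguments are lists of equal length, an entry for each row: "linear": the shift along the tool's x, y, z as a fraction of full scale, a list of three; "dr": the turn, a rotation vector about the tool's x, y, z as a fraction of full scale, a list of three. A call has 1 to 20 rows; each row shifts and turns the pose as measured when the row begins, along the tool's axes as they then stand; what a row does not reach is not made up. Full scale, the value 1, is 1 m for a shift and 2 rad for a turn. A row lasts 1/10 s, in which the tool goes at most 50 mm and 8.59 degrees, less where a joint would pass 70% of its speed; a pose out of reach is approached as far as the arm can. A call with a number of a shift or a turn outside -1 to 1 is refused whole. A call with a gripper value outside its range is refused whole. "jaw" is the opening, from 0 (shut) to 1 (fully open), set as the call begins (left out, the last holds). The fingers move at their own pace and stop on an object; "grip_force" is the grip in N (left out, the last holds). Time passes only in rows, so rows that do not move let the fingers close. It gives the time, the measured TCP pose, the force and the opening at its end, in the units of the state.
- env.read_state(): the state, without advancing time (a new reading comes with each control period).
- vision.read_camera(name): name is "scene" or "top" or "wrist"; returns a dict with "img" (420x560x3 uint8, red, green, blue), "range_z" (420x560 float32, m along the optical axis (not along the pixel's ray), 0 where there is no reading), "mtx" (3x3 intrinsics, pixels), "dist" ([k1, k2, p1, p2, k3] as OpenCV has them; the pictures are not rectified), "R" (3x3) and "t" (3): a world point X has camera coordinates R X + t. Camera axes: x right, y down, z forward; pixel columns grow to the right and rows downward; lengths in m; the calibration is good to about 2 mm. A picture is of the moment at which its call begins.
- env.sign_off(): hands the job in, once; it reports no verdict.
Trained networks look in a picture, given as the dict that the camera call returned (one of the last four; its "shot" number tells which), for a name from the list of things; names that differ only in an ending like _2 or _b are one class to them, and where a whole thing is asked for, a point or a joint stands for the part that bears it (a point fixed in the world has none). Each returns a list of dicts, best first, with "confidence" (0 to 1); they miss things now and then, are a little off and sometimes report something else, mostly with a low value. They report only what shows in the picture. A call takes as long as a camera call.
- vision.boxes_of(thing, picture): "box" ([left, top, right, bottom] in pixels, round what is visible of it).
- vision.spot_point(thing, picture): "point" ([column, row] in pixels: a listed point, or the origin of a listed thing).
The state is a dict: "time_s": time; "joints": joint angles; "dq": joint speeds; "tau": joint torques, N m; "ee_pos": TCP position; "eef_rot": TCP orientation; "ft_force": force on the tool from outside, world axes, zero at the start; "moment": the same for the moment, N m; "opening": opening from 0.0 (shut) to 1.0 (fully open).
Only numpy, scipy, OpenCV 4.12 (cv2) and the standard library are available. Lean on these libraries where they do the work, as an engineer would, in place of code of your own. Each camera call takes 0.05 s, during which the arm holds its last target. There are 200 camera calls.

### The job

The permeameter's hinged cap is kept shut by a saddle weight hung astride its handle bar. With the cap still shut, lift the saddle weight off, hang it astride the bar of the separate hanging rail and let go of it; then use the freed handle bar to swing the cap up to its balance point, upright over its hinge where it would fall neither way, never letting it tip over past that point. Finish while still holding the cap there, with the weight hanging on the rail, and leave the other things on the bench undisturbed.

Things in the scene. Friction and masses are not known exactly. Their poses are not given: they have to be found in the camera images.
- permeameter: Aluminium permeameter, fixed to the bench: 140 x 140 x 15 mm foot plate carrying a chamber 108 mm across, its rim 78 mm above the bench. Origin: centre of its underside, on the bench. x axis: from the handle side to the hinge side; y axis along the hinge; z up. It may stand left or right of the rail.
- hinge (a point): Middle of the cap's hinge axis, 84 mm above the bench, at x = +70 mm in the permeameter frame. The axis runs along the permeameter's y axis.
- cap (a joint): Angle of the clear acrylic cap (104 mm wide, 12 mm thick, 6 mm boss on each face). 0 = shut, level; grows as the handle end rises and swings over towards the hinge side; 1.571 = upright, centre of mass straight above the hinge: the balance point; stop at 2.3. The hinge is almost free: unheld, the cap falls one way or the other. 0.42 kg, centre of mass about 76 mm from the hinge.
- cap_handle (a point): D-handle on the cap's free end, in its plane: smooth round bar, 12 mm diameter, 92 mm between its arms, free to turn between fingers. Origin: middle of the bar's axis, 185 mm from the hinge axis (84 mm above the bench shut, 269 mm upright). x: towards the hinge; y along the bar. Clear opening between bar and cap edge 49 mm; free space outside and below the bar.
- saddle: Steel saddle weight, about 0.35 kg, an upside-down U 30 mm long along the bar: legs 26 mm apart inside, reaching 53 mm below the origin, 60 mm wide over the dark blocks outside them, with a V roof that centres on a 12 mm bar. Origin: axis of the bar it sits on. x across the bar, y along it, z up. Starts astride the cap's handle bar within 20 mm of its middle.
- saddle_fin (a point): Centre of the upright grip fin on top of the saddle weight, 37 mm above the saddle's origin: 10 mm thick (along x), 30 mm long (along y), from 16 to 58 mm above that origin.
- rail: Hanging rail, fixed to the bench: a round steel bar 12 mm in diameter, 180 mm long, level, on a post at each end. Origin on the bench under the bar's middle; y axis along the bar; z up.
- rail_mid (a point): Middle of the rail's bar, on its axis, 150 mm above the bench; y axis along the bar.
- core_ring: Stainless core ring with three lugs, 76 mm across, 50 mm high; bystander. Origin: centre of its underside.
- bung: Green rubber bung, 44 mm across, 34 mm high; bystander. Origin: centre of its underside.
- spanner: Brass ring spanner lying flat, about 165 mm long, 8 mm thick; bystander. Origin: underside, mid-length.
- porous_stone: Porous stone disc 76 mm across, 10 mm thick; bystander. Origin: centre of its underside.
- beaker: Glass beaker 72 mm across, 90 mm high; bystander. Origin: centre of its underside.
- soil_jar: Jar of soil with white lid, 68 mm across, 75 mm high; bystander. Origin: centre of its underside.
- brush: Hand brush lying flat at the left; bystander. Origin: underside, near mid-length.

How it is judged:
On the way:
1. the saddle weight hangs free astride the rail's bar, let go, the cap still shut (x of saddle in the frame of rail_mid between -0.007 and 0.007 m and y of saddle in the frame of rail_mid between -0.075 and 0.075 m and z of saddle in the frame of rail_mid between -0.006 and 0.006 m and angle between saddle's own z axis and vertical below 0.3 rad and contact force between saddle and rail above 0.5 N and contact force between saddle and the arm below 0.1 N and linear speed of saddle below 0.03 m/s and value of joint cap below 0.1 rad), for 0.3 s.
At the end, for the whole second after the job is handed in: The saddle weight hangs released and still astride the rail bar (origin within 7 mm sideways and 6 mm in height of its axis, 75 mm of its middle, tilt under 0.3 rad), and the fingers (over 1 N on the cap) hold the cap still within 0.1 rad of upright (1.571) (x of saddle in the frame of rail_mid between -0.007 and 0.007 m and y of saddle in the frame of rail_mid between -0.075 and 0.075 m and z of saddle in the frame of rail_mid between -0.006 and 0.006 m and angle between saddle's own z axis and vertical below 0.3 rad and contact force between saddle and rail above 0.5 N and contact force between saddle and the arm below 0.1 N and linear speed of saddle below 0.03 m/s and value of joint cap between 1.471 and 1.671 rad and velocity of joint cap between -0.1 and 0.1 rad/s and contact force between the fingers and cap above 1 N); the arm keeps its last pose, push and grip.
It fails at once if the cap tips over past its balance point (beyond 1.85 rad) (value of joint cap above 1.85 rad).
It fails at once if a bystander is moved by more than 25 mm (distance of any of core_ring, bung, spanner, porous_stone, beaker, soil_jar, brush from where it was at the start of the episode above 0.025 m).
It also fails if it takes over 64 s, if anything falls off the work surface, if the arm or the gripper's body presses on something with over 40 N, if the wrist force passes 120 N, or if a joint passes its speed limit or range.

## Working session

There is one attempt and no reset: what is moved stays moved. The work goes in short steps, Python scripts to look and compute and a tool call to move; the robot and the scene stay as the last step left them, time stands still between calls to the robot, and variables do not carry over. Pictures are saved under pics/ and viewed, about 8 in all and at most 12, crops included, and the job is handed in when it is done.

Besides the shell and the picture viewer there is one more tool, called after "Request:" by a JSON object that holds its "op" and its "data", one argument or row to a line. step_arm: Moves the arm, as the interface text tells. Shift numbers are shares of 1 m and turn numbers shares of 2 rad, none past 1 either way. Its arguments: {"type":"object","properties":{"linear":{"type":"array","items":{"type":"array","items":{"type":"number"}}},"dr":{"type":"array","items":{"type":"array","items":{"type":"number"}}},"jaw":{"type":"number"},"grip_force":{"type":"number"}},"required":["linear","dr"]}

```bash
mkdir -p pics; cat > h.py <<'E'
import numpy as np, cv2
from workcell import env, vision
from scipy.spatial.transform import Rotation as Ro
def cam(n,save=None):
    p=vision.read_camera(n)
    if save: cv2.imwrite('pics/'+save,p['img'][:,:,::-1])
    return p
def ray(p,uv):
    q=cv2.undistortPoints(np.array([[uv]],float),p['mtx'],np.array(p['dist'],float))[0,0]
    return np.array(p['R']).T@np.array([q[0],q[1],1.]), -np.array(p['R']).T@np.array(p['t'])
def at_z(p,uv,z):
    d,c=ray(p,uv); return c+d*(z-c[2])/d[2]
def at_depth(p,uv):
    d,c=ray(p,uv); u,v=int(round(uv[0])),int(round(uv[1])); w=p['range_z'][v-2:v+3,u-2:u+3]; w=w[w>0]
    return c+d*np.median(w) if len(w) else None
def cloud(p,step=1):
    h,w=p['range_z'].shape
    v,u=np.mgrid[0:h:step,0:w:step]; z=p['range_z'][v,u]
    q=cv2.undistortPoints(np.stack([u,v],-1).reshape(-1,1,2).astype(float),p['mtx'],np.array(p['dist'],float))[:,0]
    P=np.c_[q,np.ones(len(q))]*z.reshape(-1,1); ok=z.ravel()>0
    return ((P-np.array(p['t']))@np.array(p['R']))[ok], p['img'][v,u].reshape(-1,3)[ok]
E
python3 - <<'E'
from h import *
np.set_printoptions(precision=4,suppress=True)
Z=dict(permeameter=0,hinge=.084,cap_handle=.084,saddle=.084,saddle_fin=.121,rail=0,rail_mid=.15,core_ring=0,bung=0,spanner=0,porous_stone=0,beaker=0,soil_jar=0,brush=0)
for n in('scene','top'):
    p=cam(n,n+'0.png'); print(n,'cam at',-np.array(p['R']).T@np.array(p['t']))
    for k,z in Z.items():
        r=vision.spot_point(k,p)
        for x in r[:2]:
            print(k,np.round(x['point'],1),round(x['confidence'],2),at_z(p,x['point'],z),at_depth(p,x['point']))
print(env.read_state())
E
```

```text
scene cam at [ 1.0372 -0.1772  0.94  ]
permeameter [128.4 286.6] 0.57 [ 0.5504 -0.236   0.    ] [ 0.5966 -0.2305  0.0892]
hinge [131.1 301.3] 0.74 [ 0.6251 -0.2378  0.084 ] [ 0.6265 -0.2376  0.0871]
cap_handle [107.1 227.1] 0.73 [ 0.444  -0.2186  0.084 ] [ 0.4474 -0.2183  0.0888]
saddle [ 99.9 220.7] 0.93 [ 0.4211 -0.2262  0.084 ] [ 0.4434 -0.2244  0.115 ]
saddle_fin [ 92.9 220.2] 0.92 [ 0.4392 -0.236   0.121 ] [ 0.4416 -0.2358  0.1243]
saddle_fin [189.7 191.2] 0.33 [ 0.4765 -0.0342  0.121 ] [ 0.3962 -0.0137  0.0037]
rail_mid [304.9 164.4] 0.8 [0.5602 0.2022 0.15  ] [0.5624 0.2004 0.1536]
core_ring [240.8 253.2] 0.68 [ 0.6052  0.0118 -0.    ] [ 0.6049  0.0119 -0.0005]
bung [220.8 223.8] 0.61 [0.5142 0.009  0.    ] [0.5274 0.0044 0.0236]
spanner [191.4 195.2] 0.65 [ 0.4064 -0.0147  0.    ] [ 0.406  -0.0146 -0.0005]
spanner [ 96.9 220.1] 0.42 [ 0.3554 -0.2365  0.    ] [ 0.4434 -0.2289  0.1213]
porous_stone [286.7 313.8] 0.92 [0.7782 0.0252 0.    ] [0.7809 0.0231 0.0098]
porous_stone [ 97.6 220.9] 0.16 [ 0.3584 -0.2358  0.    ] [ 0.4425 -0.2286  0.1165]
beaker [338.6 267.9] 0.95 [0.7486
[... 1381 characters left out ...]
 0.0044]
soil_jar [372.2 138.4] 0.79 [ 0.7857 -0.1289  0.    ] [ 0.7674 -0.1156  0.0736]
soil_jar [414.  265.4] 0.35 [ 0.4287 -0.2441  0.    ] [ 0.4305 -0.2198  0.0909]
brush [157.8 224.5] 0.79 [0.5315 0.4694 0.    ] [0.5304 0.4645 0.0185]
{'time_s': 1.5, 'joints': array([-1.174 ,  0.2382, -0.0135,  1.3192,  0.    ,  1.5708]), 'dq': array([-0.0007,  0.0002,  0.001 ,  0.0003, -0.0009,  0.0016]), 'tau': array([ -0.0009, -53.8577,  34.6689,   0.003 ,  -0.0001,  -0.    ]), 'ee_pos': array([ 0.2029, -0.4841,  0.2313]), 'eef_rot': array([-0.6932, -0.1394,  0.6932, -0.1393]), 'ft_force': array([-0.0994, -0.0196,  0.4842]), 'moment': array([ 0.0361, -0.0009, -0.0012]), 'opening': 0.9988434415483812}
```

```bash
python3 - <<'E'
from h import *
np.set_printoptions(precision=4,suppress=True)
def line(P):
    c=P.mean(0); d=np.linalg.svd(P-c)[2][0]; return c,d*np.sign(d[1])
for n in('top','scene'):
    p=cam(n); P,C=cloud(p)
    # rail bar
    m=(abs(P[:,0]-.56)<.08)&(abs(P[:,1]-.2)<.13)&(P[:,2]>.135)&(P[:,2]<.17)
    Q=P[m]; c,d=line(Q[:,:2]); s=(Q[:,:2]-c)@d; k=abs(s)<.075
    c2,d2=line(Q[k][:,:2]); print(n,'rail',len(Q),c+d*(s.min()+s.max())/2,s.min(),s.max(),c2,d2,np.degrees(np.arctan2(-d2[0],d2[1])),Q[:,2].max())
    # fin
    m=(abs(P[:,0]-.438)<.05)&(abs(P[:,1]+.225)<.06)&(P[:,2]>.105)&(P[:,2]<.16)
    F=P[m]; c,d=line(F[:,:2]); print('fin',len(F),F.min(0),F.max(0),c,d)
    T=F[F[:,2]>.132]; 
    if len(T)>5: print('fintop',len(T),T.mean(0),T.min(0),T.max(0),line(T[:,:2])[1])
    m=(abs(P[:,0]-.438)<.03)&(abs(P[:,1]+.225)<.07)&(P[:,2]>.075)&(P[:,2]<.1)
    B=P[m]; print('bar-ish',len(B),line(B[:,:2]))
a=cv2.imread('pics/top0.png');b=cv2.imread('pics/scene0.png')
o=np.vstack([cv2.resize(a[90:330,130:530],(800,480))[:, :][:300*2//2+120],cv2.resize(b[120:320,60:360],(270,180)).repeat(1,1) if 0 else np.zeros((0,800,3),np.uint8)])
cv2.imwrite('pics/v1.png',cv2.resize(np.vstack([a[90:330,130:530],b[130:370,60:460]]),(667,800))[:800]) 
cv2.imwrite('pics/v1.png',cv2.resize(np.hstack([a[90:390,130:530],b[110:410,60:460]]),(800,300)))
cv2.imwrite('pics/v1.png',np.hstack([a[90:330,130:530],b[130:370,60:460]]))
E
```

```text
top rail 385 [0.5586 0.2046] -0.09757793528680245 0.09598791575422902 [0.5587 0.2058] [0.0248 0.9997] -1.4221733247274613 0.16318222370130486
fin 68 [ 0.4296 -0.2437  0.1061] [ 0.4424 -0.2137  0.1461] [ 0.4365 -0.2263] [0.1573 0.9875]
fintop 53 [ 0.4364 -0.2285  0.1412] [ 0.4304 -0.2437  0.1347] [ 0.4424 -0.2137  0.1461] [0.1373 0.9905]
bar-ish 309 (array([ 0.4415, -0.2187]), array([0.0495, 0.9988]))
scene rail 515 [0.5626 0.2018] -0.09347058557098861 0.10131589352888096 [0.5624 0.1957] [0.027  0.9996] -1.547960162125707 0.1598019633443776
fin 225 [ 0.4313 -0.2463  0.1051] [ 0.4463 -0.2156  0.144 ] [ 0.4412 -0.2306] [0.1164 0.9932]
fintop 104 [ 0.4398 -0.2307  0.139 ] [ 0.4313 -0.246   0.132 ] [ 0.4456 -0.2157  0.144 ] [0.1292 0.9916]
bar-ish 461 (array([ 0.447 , -0.2245]), array([0.0374, 0.9993]))
```

View pics/v1.png

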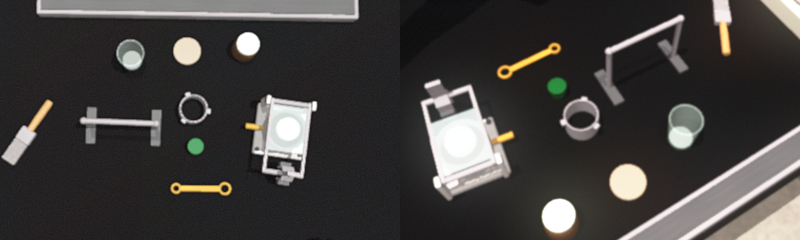

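```bash
cat >> h.py <<'E'
def plan(pos,ydir):
    """shift in tool axes (m) and turn (share of 2 rad) to tool-down pose with jaw axis ydir (deg from world x)"""
    s=env.read_state(); R=Ro.from_quat(s['eef_rot']); a=np.radians(ydir)
    x=np.array([0,0,-1.]); best=None
    for k in(0,np.pi):
        y=np.array([np.cos(a+k),np.sin(a+k),0]); G=Ro.from_matrix(np.c_[x,y,np.cross(x,y)])
        rv=(R.inv()*G).as_rotvec()
        print('turn share',np.round(rv/2,3),'q6~',s['joints'][5]); 
    print('t',s['time_s'],'pos',s['ee_pos'],'delta world',np.array(pos)-s['ee_pos'],'delta tool',np.round(R.inv().apply(np.array(pos)-s['ee_pos']),4)); print(R.as_matrix())
    print('F',s['ft_force'],s['opening'],'q',np.round(s['joints'],3))
np.set_printoptions(precision=4,suppress=True)
E
python3 -c "
from h import *
plan([.4375,-.23,.24],-7.2)"
```

```text
turn share [-0.524 -0.     0.   ] q6~ 1.570824809892307
turn share [1.047 0.    0.   ] q6~ 1.570824809892307
t 1.6 pos [ 0.2029 -0.4842  0.2313] delta world [0.2346 0.2542 0.0087] delta tool [-0.0087 -0.1437 -0.3146]
[[-0.      0.3865 -0.9223]
 [ 0.0001 -0.9223 -0.3865]
 [-1.     -0.0001 -0.    ]]
F [ 0.0912  0.2668 -0.0542] 1.002461922852121 q [-1.174  0.238 -0.014  1.319  0.     1.571]
```

Request:
{"op": "step_arm", "data": {
  "linear": [
    [0,-0.018,-0.039],
    [0,-0.018,-0.039],
    [0,-0.018,-0.039],
    [0,-0.018,-0.039],
    [0,-0.018,-0.039],
    [0,-0.018,-0.039],
    [0,-0.018,-0.039],
    [0,-0.018,-0.039],
    [0,0,0],
    [0,0,0],
    [0,0,0],
    [0,0,0],
    [0,0,0],
    [0,0,0],
    [0,0,0],
    [0,0,0]
  ],
  "dr": [
    [0,0,0],
    [0,0,0],
    [0,0,0],
    [0,0,0],
    [0,0,0],
    [0,0,0],
    [0,0,0],
    [0,0,0],
    [-0.072,0,0],
    [-0.072,0,0],
    [-0.072,0,0],
    [-0.072,0,0],
    [-0.072,0,0],
    [-0.072,0,0],
    [-0.072,0,0],
    [0,0,0]
  ]
}}

```text
time_s: 3.2
ee_pos: [0.4454, -0.2208, 0.2309]
eef_rot: [0.533, 0.464, -0.532, 0.466]
ft_force: [0.4, 0.1, 0.2]
opening: 0.997
```

```bash
python3 - <<'E'
from h import *
p=cam('wrist','w1.png'); print(-np.array(p['R']).T@np.array(p['t']))
for k,z in dict(saddle_fin=.121,saddle=.084,cap_handle=.084).items():
    for x in vision.spot_point(k,p)[:2]: print(k,x['point'],x['confidence'],at_z(p,x['point'],z),at_depth(p,x['point']))
P,C=cloud(p); m=(abs(P[:,0]-.438)<.04)&(abs(P[:,1]+.228)<.05)&(P[:,2]>.13)&(P[:,2]<.155); T=P[m]
if len(T): print(len(T),T.mean(0),np.percentile(T,[2,98],axis=0),cv2.minAreaRect(T[:,:2].astype(np.float32)))
plan([.4375,-.23,.24],-7.2)
E
```

```text
[ 0.4568 -0.1383  0.3735]
saddle_fin [275.3, 216.4] 0.93 [ 0.4406 -0.2275  0.121 ] [ 0.442  -0.22    0.1421]
saddle [272.3, 203.7] 0.66 [ 0.4372 -0.2274  0.084 ] [ 0.4398 -0.2156  0.1223]
501 [ 0.4373 -0.2283  0.141 ] [[ 0.432  -0.2443  0.1314]
 [ 0.4425 -0.2153  0.1432]] ((0.4370872676372528, -0.23010291159152985), (0.029962167143821716, 0.009851641952991486), 85.4987564086914)
turn share [-0.008  0.001 -0.001] q6~ 1.2520470871035803
turn share [ 1.563 -0.002 -0.001] q6~ 1.2520470871035803
t 3.4 pos [ 0.4454 -0.2208  0.2309] delta world [-0.0079 -0.0092  0.0091] delta tool [-0.0091 -0.0065  0.0102]
[[ 0.0026  0.9901 -0.1407]
 [-0.0018 -0.1407 -0.9901]
 [-1.      0.0028  0.0014]]
F [-0.4629  0.0488 -0.2391] 1.000918604295951 q [-0.46   0.188 -0.08   1.3   -0.     1.252]
```

View pics/w1.png

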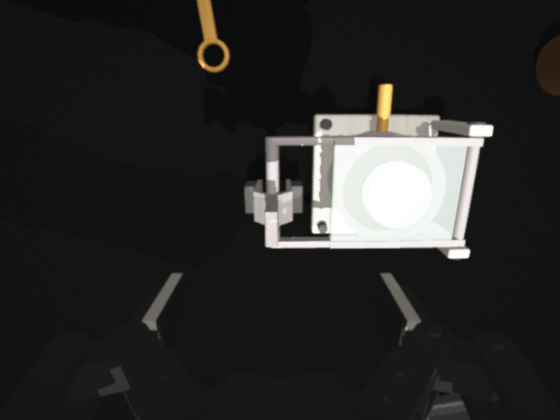

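Request:
{"op": "step_arm", "data": {
  "linear": [
    [0,-0.0071,0.0098],
    [0.03,0,0],
    [0.03,0,0],
    [0.03,0,0],
    [0,0,0]
  ],
  "dr": [
    [-0.016,0,0],
    [0,0,0],
    [0,0,0],
    [0,0,0],
    [0,0,0]
  ],
  "jaw": 0.5,
  "grip_force": 60
}}

```text
time_s: 3.9
ee_pos: [0.438, -0.2307, 0.1396]
eef_rot: [0.53, 0.466, -0.529, 0.471]
ft_force: [-0.8, -0.2, 0.7]
opening: 0.5
```

```bash
python3 - <<'E'
from h import *
plan([.437,-.2298,.105],-6.3)
E
```

```text
turn share [-0.006  0.001 -0.003] q6~ 1.2075239217038318
turn share [ 1.565 -0.005 -0.002] q6~ 1.2075239217038318
t 3.9 pos [ 0.438  -0.2307  0.1396] delta world [-0.001   0.0009 -0.0346] delta tool [ 0.0346 -0.0013 -0.0008]
[[ 0.0061  0.9926 -0.1209]
 [-0.0037 -0.1209 -0.9927]
 [-1.      0.0065  0.0029]]
F [-0.7898 -0.1617  0.6721] 0.4999487623198472 q [-0.484  0.232 -0.265  1.067 -0.     1.208]
```

Request:
{"op": "step_arm", "data": {
  "linear": [
    [0.018,-0.0013,-0.0008],
    [0.0165,0,0],
    [0,0,0]
  ],
  "dr": [
    [-0.004,0.001,-0.003],
    [0,0,0],
    [0,0,0]
  ]
}}

```text
time_s: 4.2
ee_pos: [0.4381, -0.2304, 0.1074]
eef_rot: [0.529, 0.469, -0.528, 0.471]
ft_force: [0.2, 0.0, 0.2]
opening: 0.5
```

Request:
{"op": "step_arm", "data": {
  "linear": [
    [0,0,0],
    [0,0,0],
    [0,0,0],
    [0,0,0],
    [0,0,0],
    [0,0,0]
  ],
  "dr": [
    [0,0,0],
    [0,0,0],
    [0,0,0],
    [0,0,0],
    [0,0,0],
    [0,0,0]
  ],
  "jaw": 0
}}

```text
time_s: 4.8
ee_pos: [0.4382, -0.231, 0.1125]
eef_rot: [-0.529, -0.467, 0.529, -0.471]
ft_force: [-0.2, 0.8, -3.7]
opening: 0.108
```

Request:
{"op": "step_arm", "data": {
  "linear": [
    [-0.01,0,0],
    [-0.02,0,0],
    [-0.02,0,0],
    [-0.025,0,0],
    [-0.03,0,0],
    [-0.03,0,0],
    [-0.03,0,0],
    [0,0,0]
  ],
  "dr": [
    [0,0,0],
    [0,0,0],
    [0,0,0],
    [0,0,0],
    [0,0,0],
    [0,0,0],
    [0,0,0],
    [0,0,0]
  ]
}}

```text
time_s: 5.6
ee_pos: [0.4374, -0.2298, 0.2886]
eef_rot: [0.53, 0.467, -0.529, 0.471]
ft_force: [0.8, -1.4, -3.9]
opening: 0.105
```

```bash
python3 - <<'E'
from h import *
p=cam('scene'); w=cam('wrist')
for n,p in(('scene',p),('wrist',w)):
  for k in('saddle_fin','saddle','cap_handle'):
    for x in vision.spot_point(k,p)[:1]: print(n,k,x['point'],x['confidence'],at_depth(p,x['point']))
a=np.hstack([cam('scene')['img'][110:390,60:360],w['img'][140:420,130:430]]);cv2.imwrite('pics/v3.png',a[:,:,::-1])
plan([.5605,.203,.265],-1.5)
E
```

```text
scene saddle_fin [63.3, 164.3] 0.94 [ 0.4866 -0.2245  0.3545]
scene saddle [71.6, 178.6] 0.76 [ 0.4451 -0.2286  0.2689]
scene cap_handle [108.6, 226.1] 0.92 [ 0.4441 -0.2149  0.0851]
wrist saddle_fin [281.7, 288.7] 0.97 [ 0.4393 -0.2171  0.3184]
wrist saddle [279.4, 251.9] 0.76 [ 0.4386 -0.2144  0.2904]
wrist cap_handle [280.0, 173.3] 0.7 [ 0.4384 -0.2189  0.0898]
turn share [-0.047  0.     0.001] q6~ 1.208503804063049
turn share [ 1.523  0.002 -0.   ] q6~ 1.208503804063049
t 6.05 pos [ 0.4356 -0.229   0.2833] delta world [ 0.1249  0.432  -0.0183] delta tool [ 0.0178  0.0719 -0.4439]
[[-0.0024  0.9927 -0.1205]
 [-0.0003 -0.1205 -0.9927]
 [-1.     -0.0023  0.0006]]
F [-1.1479 -0.0332 -2.8137] 0.11019781832923968 q [-0.483  0.171  0.031  1.433 -0.001  1.209]
```

View pics/v3.png

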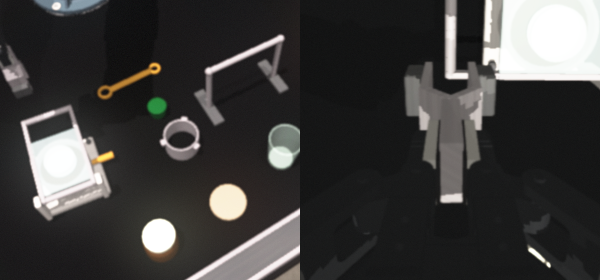

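Request:
{"op": "step_arm", "data": {
  "linear": [
    [0,0,0],
    [0,0.005,-0.02],
    [0,0.01,-0.037],
    [0,0.01,-0.037],
    [0,0.01,-0.037],
    [0,0.01,-0.037],
    [0,0.01,-0.037],
    [0,0.01,-0.037],
    [0,0.01,-0.037],
    [0,0.01,-0.037],
    [0,0.01,-0.037],
    [0,0.01,-0.037],
    [0,0.009,-0.03],
    [0,0.004,-0.02],
    [0,0,0],
    [0,0,0]
  ],
  "dr": [
    [-0.047,0,0],
    [0,0,0],
    [0,0,0],
    [0,0,0],
    [0,0,0],
    [0,0,0],
    [0,0,0],
    [0,0,0],
    [0,0,0],
    [0,0,0],
    [0,0,0],
    [0,0,0],
    [0,0,0],
    [0,0,0],
    [0,0,0],
    [0,0,0]
  ]
}}

```text
time_s: 7.65
ee_pos: [0.5676, 0.2258, 0.273]
eef_rot: [-0.502, -0.496, 0.51, -0.491]
ft_force: [0.2, -0.2, -2.7]
opening: 0.108
```

```bash
python3 - <<'E'
from h import *
w=cam('wrist'); P,C=cloud(w)
m=(abs(P[:,2]-.153)<.012)&(abs(P[:,0]-.56)<.04)&(abs(P[:,1]-.2)<.1); Q=P[m][:,:2]
if len(Q)>20:
    c=Q.mean(0); d=np.linalg.svd(Q-c)[2][0]; d*=np.sign(d[1]); print('rail',len(Q),c,d,'x at y=.2',c[0]+d[0]/d[1]*(.2-c[1]))
s=env.read_state()['ee_pos']; 
for z0 in np.arange(-.08,.06,.01):
    m=(P[:,2]>s[2]+z0)&(P[:,2]<s[2]+z0+.01)&(abs(P[:,0]-s[0])<.045)&(abs(P[:,1]-s[1])<.03)
    if m.sum()>5: print(round(z0,3),m.sum(),P[m].min(0),P[m].max(0))
plan([.5605,.203,.265],-1.5)
cv2.imwrite('pics/v4.png',w['img'][:,:,::-1])
E
```

```text
rail 1610 [0.5613 0.2532] [0.028  0.9996] x at y=.2 0.5598074310444955
-0.08 103 [0.5382 0.2207 0.1931] [0.5959 0.2418 0.203 ]
-0.07 247 [0.5382 0.2256 0.203 ] [0.5962 0.2422 0.213 ]
-0.06 1136 [0.5371 0.2104 0.213 ] [0.5967 0.2422 0.223 ]
-0.05 395 [0.5379 0.2127 0.223 ] [0.5957 0.2419 0.233 ]
-0.04 116 [0.5501 0.215  0.2331] [0.5858 0.2419 0.243 ]
-0.03 1168 [0.5491 0.2132 0.243 ] [0.5858 0.242  0.253 ]
-0.02 469 [0.5579 0.2249 0.253 ] [0.5777 0.2417 0.2629]
-0.01 160 [0.5634 0.2397 0.2631] [0.5731 0.2418 0.273 ]
-0.0 427 [0.5515 0.232  0.2731] [0.5856 0.2417 0.283 ]
0.01 819 [0.5507 0.2318 0.283 ] [0.5866 0.2417 0.293 ]
0.02 1024 [0.5507 0.2317 0.293 ] [0.5869 0.2417 0.303 ]
0.03 2285 [0.5489 0.2109 0.303 ] [0.5891 0.2416 0.313 ]
0.04 2260 [0.5321 0.2137 0.313 ] [0.6074 0.2408 0.323 ]
0.05 6767 [0.5254 0.2122 0.323 ] [0.6122 0.2416 0.333 ]
0.06 5117 [0.5226 0.2123 0.333 ] [0.6125 0.2446 0.343 ]
turn share [0.    0.001 0.007] q6~ 1.9733556070813305
turn share [-1.571 -0.011  0.002] q6~ 1.9733556070813305
t 7.7 pos [0.5676 0.2256 0.273 ] delta world [-0.0071 -0.0226 -0.008 ] delta tool [ 0.0082 -0.0064  0.0228]
[[-0.0136  0.9996 -0.0259]
 [-0.0018 -0.0259 -0.9997]
 [-0.9999 -0.0136  0.0021]]
F [-0.1919 -0.4141 -3.0176] 0.10790822102353524 q [0.377 0.394 0.318 1.508 0.003 1.973]
```

View pics/v4.png

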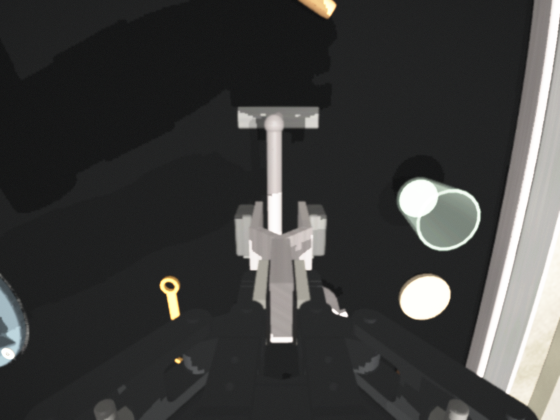

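Request:
{"op": "step_arm", "data": {
  "linear": [
    [0,-0.007,0.0212],
    [0,0,0],
    [0.015,0,0],
    [0.015,0,0],
    [0,0,0]
  ],
  "dr": [
    [0,0.001,0.007],
    [0,0,0],
    [0,0,0],
    [0,0,0],
    [0,0,0]
  ]
}}

```text
time_s: 8.2
ee_pos: [0.5593, 0.1995, 0.2432]
eef_rot: [0.508, 0.492, -0.507, 0.493]
ft_force: [-0.4, 0.2, -2.2]
opening: 0.107
```

```bash
python3 - <<'E'
from h import *
w=cam('wrist'); P,C=cloud(w)
m=(abs(P[:,2]-.153)<.012)&(abs(P[:,0]-.56)<.02)&(P[:,1]>.225)&(P[:,1]<.28); Q=P[m][:,:2]
c=Q.mean(0); d=np.linalg.svd(Q-c)[2][0]; d*=np.sign(d[1]); print('rail',len(Q),c,d,'x at y=.2',c[0]+d[0]/d[1]*(.2-c[1]))
s=env.read_state()['ee_pos']; 
for z0 in np.arange(-.08,-.03,.01):
    m=(P[:,2]>s[2]+z0)&(P[:,2]<s[2]+z0+.01)&(abs(P[:,0]-s[0])<.045)&(abs(P[:,1]-s[1])<.03)
    if m.sum()>5: print(round(z0,3),m.sum(),P[m].min(0),P[m].max(0),(P[m].min(0)+P[m].max(0))[0]/2)
plan([.5605,.203,.20],-1.5)
E
```

```text
rail 1228 [0.5614 0.2532] [0.0312 0.9995] x at y=.2 0.559710757943178
-0.08 124 [0.531  0.1955 0.1645] [0.5888 0.2159 0.1742] 0.5599229852764347
-0.07 251 [0.531  0.1991 0.1744] [0.589  0.2161 0.1843] 0.5599555868940513
-0.06 1397 [0.5294 0.1842 0.1843] [0.5893 0.2161 0.1942] 0.5593459021373126
-0.05 107 [0.5317 0.1904 0.1943] [0.5776 0.2157 0.2042] 0.5546843036922751
-0.04 179 [0.5411 0.1862 0.2043] [0.5779 0.2158 0.2143] 0.5595001411236609
turn share [-0.002  0.    -0.001] q6~ 1.944940353905285
turn share [ 1.568 -0.002 -0.   ] q6~ 1.944940353905285
t 8.25 pos [0.5597 0.1996 0.2443] delta world [ 0.0008  0.0034 -0.0443] delta tool [ 0.0443  0.0006 -0.0034]
[[ 0.0026  0.9995 -0.0311]
 [-0.0001 -0.0311 -0.9995]
 [-1.      0.0026  0.    ]]
F [-0.1894 -0.9183 -2.6217] 0.10298019893785264 q [ 0.343  0.354  0.185  1.399 -0.001  1.945]
```

Request:
{"op": "step_arm", "data": {
  "linear": [
    [0.015,0.0003,0],
    [0.015,0,0],
    [0.015,0,0],
    [0.013,0,0],
    [0,0,0]
  ],
  "dr": [
    [0,0,0],
    [0,0,0],
    [0,0,0],
    [0,0,0],
    [0,0,0]
  ]
}}

```text
time_s: 8.75
ee_pos: [0.5624, 0.1985, 0.19]
eef_rot: [0.511, 0.49, -0.506, 0.493]
ft_force: [0.3, -0.5, -2.6]
opening: 0.105
```

Request:
{"op": "step_arm", "data": {
  "linear": [
    [0.003,0,0],
    [0.003,0,0],
    [0,0,0]
  ],
  "dr": [
    [0,0,0],
    [0,0,0],
    [0,0,0]
  ]
}}

```text
time_s: 9.05
ee_pos: [0.5637, 0.1985, 0.1864]
eef_rot: [0.512, 0.489, -0.505, 0.493]
ft_force: [0.5, -0.3, -3.1]
opening: 0.107
```

```bash
python3 - <<'E'
from h import *
plan([.5598,.199,.18],-1.7)
E
```

```text
turn share [-0.002 -0.002 -0.006] q6~ 1.9444499967764561
turn share [ 1.568 -0.009  0.003] q6~ 1.9444499967764561
t 9.05 pos [0.5637 0.1985 0.1864] delta world [-0.0039  0.0005 -0.0064] delta tool [ 0.0064 -0.004  -0.0003]
[[ 0.0118  0.9993 -0.0346]
 [ 0.0033 -0.0346 -0.9994]
 [-0.9999  0.0116 -0.0037]]
F [ 0.481  -0.2772 -3.1377] 0.10652039119038079 q [ 0.339  0.37   0.061  1.25  -0.001  1.944]
```

Request:
{"op": "step_arm", "data": {
  "linear": [
    [0,-0.004,0],
    [0.003,0,0],
    [0,0,0]
  ],
  "dr": [
    [0,-0.002,-0.006],
    [0,0,0],
    [0,0,0]
  ]
}}

```text
time_s: 9.35
ee_pos: [0.5598, 0.1989, 0.1844]
eef_rot: [0.509, 0.491, -0.509, 0.491]
ft_force: [-0.4, 0.7, -3.6]
opening: 0.108
```

Request:
{"op": "step_arm", "data": {
  "linear": [
    [0.003,0,0],
    [0.003,0,0],
    [0,0,0]
  ],
  "dr": [
    [0,0,0],
    [0,0,0],
    [0,0,0]
  ]
}}

```text
time_s: 9.65
ee_pos: [0.5598, 0.1989, 0.1779]
eef_rot: [0.509, 0.491, -0.509, 0.491]
ft_force: [-0.1, -0.5, -3.2]
opening: 0.104
```

Request:
{"op": "step_arm", "data": {
  "linear": [
    [0.003,0,0],
    [0.003,0,0],
    [0,0,0]
  ],
  "dr": [
    [0,0,0],
    [0,0,0],
    [0,0,0]
  ]
}}

```text
time_s: 9.95
ee_pos: [0.5598, 0.1991, 0.1773]
eef_rot: [0.51, 0.491, -0.507, 0.492]
ft_force: [-0.2, -0.1, -3.8]
opening: 0.112
```

```bash
python3 -c "
from h import *
plan([.5598,.199,.172],-1.7)
w=cam('wrist'); P,C=cloud(w)
s=env.read_state()['ee_pos']
m=(abs(P[:,0]-s[0])<.035)&(abs(P[:,1]-s[1])<.018)
Q=P[m]; h,e=np.histogram(Q[:,2],np.arange(.1,.26,.004)); print(dict(zip(e.round(3),h)))
"
```

```text
turn share [-0.002 -0.001 -0.002] q6~ 1.94662849562572
turn share [ 1.569 -0.004  0.002] q6~ 1.94662849562572
t 9.95 pos [0.5598 0.1991 0.1773] delta world [-0.     -0.0001 -0.0053] delta tool [ 0.0053 -0.      0.0001]
[[ 0.005   0.9994 -0.0342]
 [ 0.0021 -0.0342 -0.9994]
 [-1.      0.005  -0.0022]]
F [-0.2394 -0.1424 -3.785 ] 0.11177363579893926 q [0.342 0.374 0.043 1.234 0.    1.947]
{np.float64(0.1): np.int64(26), np.float64(0.104): np.int64(82), np.float64(0.108): np.int64(109), np.float64(0.112): np.int64(89), np.float64(0.116): np.int64(107), np.float64(0.12): np.int64(111), np.float64(0.124): np.int64(1224), np.float64(0.128): np.int64(68), np.float64(0.132): np.int64(35), np.float64(0.136): np.int64(43), np.float64(0.14): np.int64(41), np.float64(0.144): np.int64(88), np.float64(0.148): np.int64(534), np.float64(0.152): np.int64(545), np.float64(0.156): np.int64(449), np.float64(0.16): np.int64(144), np.float64(0.164): np.int64(58), np.float64(0.168): np.int64(62), np.float64(0.172): np.int64(63), np.float64(0.176): np.int64(72), np.float64(0.18): np.int64(155), np.float64(0.184): np.int64(273), np.float64(0.188): np.int64(310), np.float64(0.192): np.int64(346), np.float64(0.196): np.int64(369), np.float64(0.2): np.int64(410), np.float64(0.204): np.int64(528), np.float64(0.208): np.int64(1407), np.float64(0.212): np.int64(652), np.float64(0.216): np.int64(273), np.float64(0.22): np.int64(955), np.float64(0.224): np.int64(1254), np.float64(0.228): np.int64(1608), np.float64(0.232): np.int64(3290), np.float64(0.236): np.int64(1137), np.float64(0.24): np.int64(1197), np.float64(0.244): np.int64(1077), np.float64(0.248): np.int64(1070), np.float64(0.252): np.int64(1447)}
```

Request:
{"op": "step_arm", "data": {
  "linear": [
    [0.005,0,0],
    [0.005,0,0],
    [0,0,0]
  ],
  "dr": [
    [0,0,0],
    [0,0,0],
    [0,0,0]
  ]
}}

```text
time_s: 10.3
ee_pos: [0.56, 0.1994, 0.1779]
eef_rot: [0.514, 0.489, -0.503, 0.493]
ft_force: [0.3, 0.2, -2.7]
opening: 0.11
```

Request:
{"op": "step_arm", "data": {
  "linear": [
    [0,0,0],
    [0,0,0],
    [0,0,0],
    [0,0,0],
    [0,0,0]
  ],
  "dr": [
    [0,0,0],
    [0,0,0],
    [0,0,0],
    [0,0,0],
    [0,0,0]
  ],
  "jaw": 0.45
}}

```text
time_s: 10.8
ee_pos: [0.561, 0.1997, 0.1769]
eef_rot: [0.514, 0.489, -0.503, 0.494]
ft_force: [0.3, 0.2, 0.6]
opening: 0.454
```

```bash
python3 - <<'E'
from h import *
w=cam('wrist');s=cam('scene')
P,C=cloud(w); m=(P[:,2]>.19)&(P[:,2]<.214)&(abs(P[:,0]-.56)<.014)&(abs(P[:,1]-.2)<.03); T=P[m]; print(len(T),T.mean(0),T.min(0),T.max(0))
a=np.hstack([cv2.resize(s['img'][60:260,200:400],(400,400)),cv2.resize(w['img'][140:420,140:420],(400,400))]);cv2.imwrite('pics/v5.png',a[:,:,::-1])
plan([.5598,.199,.28],-1.7)
E
```

```text
1788 [0.5593 0.2042 0.2059] [0.5542 0.1851 0.1901] [0.5644 0.2156 0.2097]
turn share [-0.002 -0.003 -0.008] q6~ 1.9465675157316407
turn share [ 1.568 -0.012  0.005] q6~ 1.9465675157316407
t 10.9 pos [0.5609 0.1996 0.177 ] delta world [-0.0011 -0.0006  0.103 ] delta tool [-0.103   0.0005 -0.    ]
[[ 0.0153  0.9993 -0.0341]
 [ 0.0061 -0.0342 -0.9994]
 [-0.9999  0.0151 -0.0067]]
F [ 0.2521 -0.1083 -0.1477] 0.44995204579432607 q [0.342 0.368 0.032 1.219 0.001 1.947]
```

View pics/v5.png

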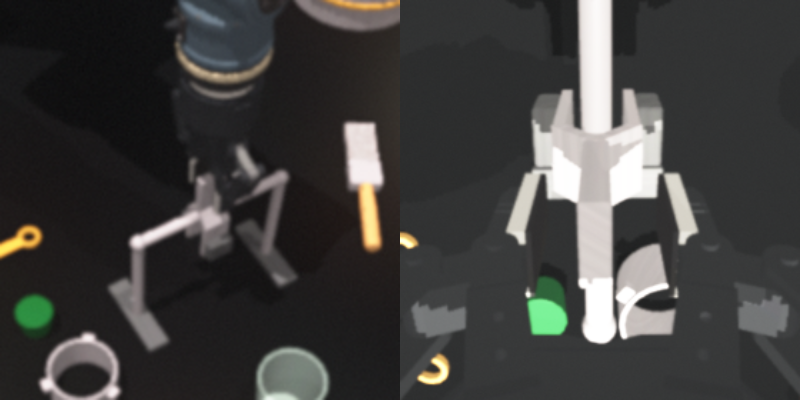

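Request:
{"op": "step_arm", "data": {
  "linear": [
    [-0.015,0,0],
    [-0.025,0,0],
    [-0.03,0,0],
    [-0.03,0,0],
    [0,0,0],
    [0,-0.01,0.03],
    [0,-0.01,0.036],
    [0,-0.01,0.036],
    [0,-0.01,0.036],
    [0,-0.01,0.036],
    [0,-0.01,0.036],
    [0,-0.01,0.036],
    [0,-0.01,0.036],
    [0,-0.01,0.036],
    [0,-0.01,0.036],
    [0,-0.01,0.036],
    [0,-0.005,0.02],
    [0,0,0],
    [0,0,0]
  ],
  "dr": [
    [0,0,0],
    [0,0,0],
    [0,0,0],
    [0,0,0],
    [0,-0.003,-0.008],
    [0,0,0],
    [0,0,0],
    [0,0,0],
    [0,0,0],
    [0,0,0],
    [0,0,0],
    [0,0,0],
    [0,0,0],
    [0,0,0],
    [0,0,0],
    [0,0,0],
    [0,0,0],
    [0.045,0,0],
    [0,0,0]
  ]
}}

```text
time_s: 12.8
ee_pos: [0.4244, -0.2218, 0.2717]
eef_rot: [-0.526, -0.471, 0.534, -0.464]
ft_force: [0.3, 0.2, -0.0]
opening: 0.453
```

```bash
python3 - <<'E'
from h import *
w=cam('wrist','w6.png');s=cam('scene');t=cam('top')
for n,p in(('w',w),('s',s),('t',t)):
  for k in('cap_handle','hinge','saddle'):
    for x in vision.spot_point(k,p)[:1]: print(n,k,x['point'],x['confidence'],at_z(p,x['point'],.084 if k!='saddle' else .15),at_depth(p,x['point']))
P,C=cloud(w); m=(abs(P[:,2]-.087)<.008)&(abs(P[:,0]-.44)<.018)&(abs(P[:,1]+.219)<.035); Q=P[m]
c=Q[:,:2].mean(0); d=np.linalg.svd(Q[:,:2]-c)[2][0]; d*=np.sign(d[1]); print('bar',len(Q),Q.mean(0),d,Q.max(0),Q.min(0))
plan([.4385,-.219,.2],-7)
E
```

```text
w cap_handle [296.7, 180.5] 0.79 [ 0.4395 -0.2183  0.084 ] [ 0.4395 -0.2169  0.0898]
w hinge [466.2, 181.9] 0.85 [ 0.6212 -0.2409  0.084 ] [ 0.6188 -0.2396  0.0882]
s cap_handle [108.4, 225.4] 0.65 [ 0.4415 -0.2147  0.084 ] [ 0.4436 -0.2146  0.087 ]
s hinge [131.4, 301.3] 0.67 [ 0.6254 -0.2373  0.084 ] [ 0.6268 -0.2371  0.087 ]
s saddle [305.5, 166.7] 0.86 [0.566  0.1999 0.15  ] [0.569  0.1975 0.155 ]
t cap_handle [415.6, 264.5] 0.59 [ 0.4327 -0.2259  0.084 ] [ 0.4328 -0.2252  0.0864]
t hinge [421.4, 190.9] 0.86 [ 0.6258 -0.2434  0.084 ] [ 0.6254 -0.2424  0.0874]
t saddle [250.1, 213.4] 0.84 [0.5539 0.2019 0.15  ] [0.5527 0.2008 0.1643]
bar 743 [ 0.4381 -0.218   0.0887] [0.1307 0.9914] [ 0.4475 -0.1842  0.0916] [ 0.4285 -0.254   0.0829]
turn share [0.001 0.001 0.007] q6~ 1.2159711265243707
turn share [-1.57  -0.01   0.001] q6~ 1.2159711265243707
t 13.4 pos [ 0.4249 -0.2209  0.2723] delta world [ 0.0136  0.0019 -0.0723] delta tool [ 0.0722  0.0142 -0.0036]
[[-0.0134  0.9927 -0.1203]
 [-0.     -0.1203 -0.9927]
 [-0.9999 -0.0133  0.0016]]
F [-1.0436  0.2276 -0.0985] 0.4476902270300224 q [-0.475  0.157 -0.013  1.412 -0.006  1.216]
```

View pics/w6.png

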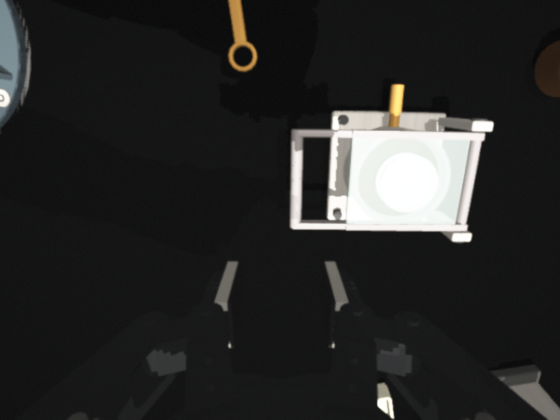

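Request:
{"op": "step_arm", "data": {
  "linear": [
    [0,0.0138,-0.003],
    [0.03,0,0],
    [0.04,0,0],
    [0.03,0,0],
    [0.02,0,0],
    [0,0,0]
  ],
  "dr": [
    [0,0.001,0.007],
    [0,0,0],
    [0,0,0],
    [0,0,0],
    [0,0,0],
    [0,0,0]
  ]
}}

```text
time_s: 14.0
ee_pos: [0.4459, -0.2196, 0.1494]
eef_rot: [0.531, 0.466, -0.527, 0.472]
ft_force: [-0.5, 0.0, 0.4]
opening: 0.448
```

```bash
python3 -c "
from h import *
plan([.4383,-.2185,.064],-7)"
```

```text
turn share [ 0.001  0.    -0.005] q6~ 1.230616965447464
turn share [-1.569  0.008  0.   ] q6~ 1.230616965447464
t 14.0 pos [ 0.4459 -0.2196  0.1494] delta world [-0.0076  0.0011 -0.0854] delta tool [ 0.0853 -0.0086 -0.0002]
[[ 0.0106  0.9928 -0.1192]
 [-0.0015 -0.1192 -0.9929]
 [-0.9999  0.0107  0.0003]]
F [-0.5251  0.0125  0.3899] 0.44758957640926744 q [-0.46   0.226 -0.246  1.088  0.003  1.231]
```

Request:
{"op": "step_arm", "data": {
  "linear": [
    [0,-0.0077,0],
    [0,0,0],
    [0.02,-0.001,0],
    [0.02,-0.001,0],
    [0,0,0]
  ],
  "dr": [
    [0,0,-0.005],
    [0,0,0],
    [0,0,-0.001],
    [0,0,-0.001],
    [0,0,0]
  ]
}}

```text
time_s: 14.5
ee_pos: [0.4401, -0.22, 0.1141]
eef_rot: [0.529, 0.467, -0.529, 0.471]
ft_force: [-0.8, -0.8, -0.5]
opening: 0.451
```

```bash
python3 -c "
from h import *
plan([.4383,-.2185,.064],-7)"
```

```text
turn share [ 0.002  0.002 -0.002] q6~ 1.22716802701843
turn share [-1.569  0.004  0.002] q6~ 1.22716802701843
t 14.5 pos [ 0.4401 -0.22    0.1141] delta world [-0.0018  0.0015 -0.0501] delta tool [ 0.0501 -0.0022 -0.0014]
[[ 0.0045  0.9929 -0.1189]
 [-0.0036 -0.1189 -0.9929]
 [-1.      0.0049  0.003 ]]
F [-0.7678 -0.7852 -0.4961] 0.45126549626018947 q [-0.463  0.249 -0.314  1.003 -0.001  1.227]
```

Request:
{"op": "step_arm", "data": {
  "linear": [
    [0.016,-0.0032,-0.001],
    [0.018,-0.001,0],
    [0.016,0,0],
    [0,0,0]
  ],
  "dr": [
    [0,0.001,-0.002],
    [0,0,-0.001],
    [0,0,0],
    [0,0,0]
  ]
}}

```text
time_s: 14.9
ee_pos: [0.4405, -0.2207, 0.0696]
eef_rot: [0.53, 0.466, -0.528, 0.472]
ft_force: [-1.1, 0.8, 0.3]
opening: 0.452
```

```bash
python3 -c "
from h import *
plan([.4383,-.2185,.064],-7)"
```

```text
turn share [ 0.001  0.002 -0.004] q6~ 1.2264773068041748
turn share [-1.569  0.007  0.003] q6~ 1.2264773068041748
t 14.9 pos [ 0.4405 -0.2207  0.0696] delta world [-0.0022  0.0022 -0.0056] delta tool [ 0.0056 -0.0025 -0.002 ]
[[ 0.0079  0.9928 -0.1193]
 [-0.005  -0.1193 -0.9928]
 [-1.      0.0084  0.004 ]]
F [-1.0692  0.8093  0.268 ] 0.45152166589416765 q [-0.464  0.29  -0.386  0.886 -0.001  1.226]
```

Correct, then close with a moderate grip (bar must turn between the pads).

Request:
{"op": "step_arm", "data": {
  "linear": [
    [0.005,-0.0025,-0.002],
    [0,0,0]
  ],
  "dr": [
    [0,0.002,-0.004],
    [0,0,0]
  ]
}}

```text
time_s: 15.1
ee_pos: [0.4397, -0.2191, 0.067]
eef_rot: [0.529, 0.468, -0.529, 0.47]
ft_force: [-0.1, 0.3, 0.6]
opening: 0.451
```

Request:
{"op": "step_arm", "data": {
  "linear": [
    [0,0,0],
    [0,0,0],
    [0,0,0],
    [0,0,0],
    [0,0,0],
    [0,0,0]
  ],
  "dr": [
    [0,0,0],
    [0,0,0],
    [0,0,0],
    [0,0,0],
    [0,0,0],
    [0,0,0]
  ],
  "jaw": 0,
  "grip_force": 30
}}

```text
time_s: 15.7
ee_pos: [0.438, -0.2191, 0.0689]
eef_rot: [-0.529, -0.468, 0.53, -0.47]
ft_force: [-1.9, -0.7, -1.8]
opening: 0.129
```

```bash
python3 -c "
from h import *
plan([.4383,-.2185,.065],-7)
import math
s=env.read_state()['ee_pos']; 
for a in np.arange(0,1.6,.1): print(round(a,2), round(.185*(1-math.cos(a)),4), round(.185*math.sin(a),4))
"
```

```text
turn share [ 0.001  0.001 -0.   ] q6~ 1.2283483550131735
turn share [-1.57   0.     0.002] q6~ 1.2283483550131735
t 15.7 pos [ 0.438  -0.2191  0.0689] delta world [ 0.0003  0.0006 -0.0039] delta tool [ 0.0039  0.0003 -0.0006]
[[ 0.0002  0.9928 -0.1201]
 [-0.002  -0.1201 -0.9928]
 [-1.      0.0005  0.002 ]]
F [-1.9047 -0.7237 -1.8433] 0.12941445872997562 q [-0.463  0.292 -0.385  0.893 -0.002  1.228]
0.0 0.0 0.0
0.1 0.0009 0.0185
0.2 0.0037 0.0368
0.3 0.0083 0.0547
0.4 0.0146 0.072
0.5 0.0226 0.0887
0.6 0.0323 0.1045
0.7 0.0435 0.1192
0.8 0.0561 0.1327
0.9 0.07 0.1449
1.0 0.085 0.1557
1.1 0.1011 0.1649
1.2 0.118 0.1724
1.3 0.1355 0.1783
1.4 0.1536 0.1823
1.5 0.1719 0.1845
```

Request:
{"op": "step_arm", "data": {
  "linear": [
    [-0.0095,0.0003,0],
    [-0.009,0.0006,0],
    [-0.0095,0.0012,0],
    [-0.009,0.0016,0],
    [-0.009,0.0021,0],
    [-0.009,0.0025,0],
    [-0.0087,0.003,0],
    [-0.0086,0.0034,0],
    [-0.0084,0.0038,0],
    [-0.0083,0.0042,0],
    [0,0,0]
  ],
  "dr": [
    [0,0,0],
    [0,0,0],
    [0,0,0],
    [0,0,0],
    [0,0,0],
    [0,0,0],
    [0,0,0],
    [0,0,0],
    [0,0,0],
    [0,0,0],
    [0,0,0]
  ]
}}

```text
time_s: 16.8
ee_pos: [0.4644, -0.2226, 0.1671]
eef_rot: [0.529, 0.467, -0.529, 0.471]
ft_force: [0.6, -1.0, -3.2]
opening: 0.124
```

```bash
cat >> h.py <<'E'
def capst(T0=np.array([.438,-.2191,.0689])):
    s=env.read_state(); d=s['ee_pos']-T0; u=np.array([.9928,-.1201]); f=d[:2]@u; l=d[:2]@np.array([.1201,.9928])
    print('t',s['time_s'],'fwd',f,'up',d[2],'side',l,'angle',np.arctan2(d[2],.185-f),'r',np.hypot(d[2],.185-f),'F',s['ft_force'],'M',s['moment'],'open',s['opening'])
    print(Ro.from_quat(s['eef_rot']).as_matrix()); plan(s['ee_pos'],-7)
E
python3 - <<'E'
from h import *
capst()
p=cam('scene')
for x in vision.spot_point('cap_handle',p)[:1]: print(x['point'],x['confidence'],at_depth(p,x['point']))
E
```

```text
t 16.8 fwd 0.02661975872281578 up 0.09818399009955535 side -0.0002596416269066994 angle 0.5549420933096275 r 0.1863448328741333 F [ 0.5705 -1.0115 -3.1577] M [-0.1344  0.1206 -0.0231] open 0.12403496947994294
[[ 0.0039  0.9928 -0.1199]
 [-0.0036 -0.1199 -0.9928]
 [-1.      0.0043  0.0031]]
turn share [ 0.001  0.002 -0.002] q6~ 1.24504004782109
turn share [-1.57   0.003  0.002] q6~ 1.24504004782109
t 16.8 pos [ 0.4644 -0.2226  0.1671] delta world [0. 0. 0.] delta tool [0. 0. 0.]
[[ 0.0039  0.9928 -0.1199]
 [-0.0036 -0.1199 -0.9928]
 [-1.      0.0043  0.0031]]
F [ 0.5705 -1.0115 -3.1577] 0.12403496947994294 q [-0.446  0.248 -0.169  1.149 -0.002  1.245]
[97.7, 213.5] 0.77 [ 0.5027 -0.2165  0.2204]
```

Request:
{"op": "step_arm", "data": {
  "linear": [
    [-0.0077,0.0051,0],
    [-0.0075,0.0054,0],
    [-0.0072,0.0058,0],
    [-0.0069,0.0062,0],
    [-0.0066,0.0065,0],
    [-0.0062,0.0068,0],
    [-0.0059,0.0071,0],
    [-0.0055,0.0074,0],
    [-0.0052,0.0077,0],
    [-0.0048,0.0079,0],
    [0,0,0]
  ],
  "dr": [
    [0,0.001,-0.002],
    [0,0,0],
    [0,0,0],
    [0,0,0],
    [0,0,0],
    [0,0,0],
    [0,0,0],
    [0,0,0],
    [0,0,0],
    [0,0,0],
    [0,0,0]
  ]
}}

```text
time_s: 18.0
ee_pos: [0.5308, -0.2311, 0.2353]
eef_rot: [-0.527, -0.47, 0.532, -0.467]
ft_force: [-0.0, -1.8, -3.1]
opening: 0.126
```

```bash
python3 - <<'E'
from h import *
capst()
E
```

```text
t 18.0 fwd 0.09358780673525886 up 0.16643368254917468 side -0.0007556318036761131 angle 1.0685360695669839 r 0.18988512254610637 F [-0.0236 -1.7923 -3.1047] M [-0.3457  0.2284 -0.114 ] open 0.12576064264982756
[[-0.0088  0.9926 -0.1214]
 [-0.0015 -0.1214 -0.9926]
 [-1.     -0.0085  0.0025]]
turn share [0.    0.001 0.004] q6~ 1.2844476710730393
turn share [-1.571 -0.007  0.002] q6~ 1.2844476710730393
t 18.0 pos [ 0.5308 -0.2311  0.2353] delta world [0. 0. 0.] delta tool [0. 0. 0.]
[[-0.0088  0.9926 -0.1214]
 [-0.0015 -0.1214 -0.9926]
 [-1.     -0.0085  0.0025]]
F [-0.0236 -1.7923 -3.1047] 0.12576064264982756 q [-0.408  0.337  0.136  1.378 -0.005  1.284]
```

Request:
{"op": "step_arm", "data": {
  "linear": [
    [-0.0015,0.0075,0],
    [-0.0025,0.0075,0],
    [-0.0025,0.0075,0],
    [-0.002,0.0075,0],
    [-0.002,0.0075,0],
    [-0.0015,0.0075,0],
    [0,0.005,0],
    [0,0,0]
  ],
  "dr": [
    [0,0.001,0.004],
    [0,0,0],
    [0,0,0],
    [0,0,0],
    [0,0,0],
    [0,0,0],
    [0,0,0],
    [0,0,0]
  ]
}}

```text
time_s: 18.8
ee_pos: [0.5814, -0.2376, 0.2541]
eef_rot: [-0.529, -0.467, 0.53, -0.47]
ft_force: [-1.6, -1.4, -0.0]
opening: 0.123
```

```bash
python3 - <<'E'
from h import *
capst()
p=cam('scene')
for k in('cap_handle','hinge','saddle'):
  for x in vision.spot_point(k,p)[:1]: print(k,x['point'],x['confidence'],at_depth(p,x['point']))
w=cam('wrist')
a=np.hstack([cv2.resize(p['img'][150:350,20:220],(400,400)),cv2.resize(w['img'][70:420,105:455],(400,400))]);cv2.imwrite('pics/v7.png',a[:,:,::-1])
E
```

```text
t 18.8 fwd 0.14455448523374473 up 0.18517761366693541 side -0.0011042874937275445 angle 1.3557586281220804 r 0.1895431039845242 F [-1.5791 -1.3563 -0.0209] M [-0.2075  0.5526 -0.0836] open 0.12262770477001306
[[ 0.0018  0.9925 -0.1222]
 [-0.003  -0.1222 -0.9925]
 [-1.      0.0022  0.0028]]
turn share [-0.     0.001 -0.001] q6~ 1.3063865659879021
turn share [ 1.571 -0.002 -0.002] q6~ 1.3063865659879021
t 18.8 pos [ 0.5814 -0.2376  0.2541] delta world [0. 0. 0.] delta tool [0. 0. 0.]
[[ 0.0018  0.9925 -0.1222]
 [-0.003  -0.1222 -0.9925]
 [-1.      0.0022  0.0028]]
F [-1.5791 -1.3563 -0.0209] 0.12262770477001306 q [-0.387  0.414  0.302  1.456 -0.002  1.306]
hinge [132.1, 301.6] 0.93 [ 0.6272 -0.2363  0.0851]
saddle [302.8, 168.3] 0.6 [0.5696 0.1902 0.1551]
```

View pics/v7.png

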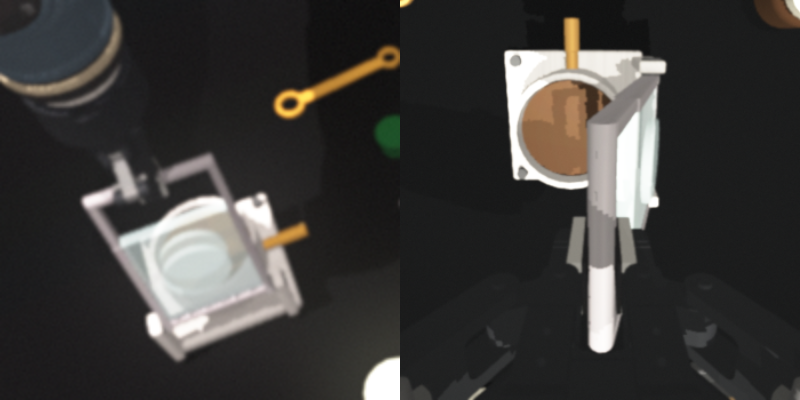

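Request:
{"op": "step_arm", "data": {
  "linear": [
    [-0.001,0.007,0],
    [-0.001,0.007,0],
    [-0.001,0.007,0],
    [0,0.006,0],
    [0,0.005,0],
    [0,0.004,0],
    [0,0.002,0],
    [0,0,0],
    [0,0,0]
  ],
  "dr": [
    [0,0,0],
    [0,0,0],
    [0,0,0],
    [0,0,0],
    [0,0,0],
    [0,0,0],
    [0,0,0],
    [0,0,0],
    [0,0,0]
  ]
}}

```text
time_s: 19.95
ee_pos: [0.6244, -0.2431, 0.2572]
eef_rot: [0.53, 0.467, -0.529, 0.47]
ft_force: [-1.6, -1.8, 3.9]
opening: 0.128
```

```bash
python3 - <<'E'
from h import *
capst()
u=np.array([.9928,-.1201]);v=np.array([.1201,.9928])
for n in('scene','wrist'):
  p=cam(n)
  P,C=cloud(p); Q=P-np.array([.438,-.2191,0]); f=Q[:,:2]@u; l=Q[:,:2]@v
  # side arms of the cap frame: tilt of f versus z
  for sgn in(1,-1):
    m=(sgn*l>.035)&(sgn*l<.07)&(f>.13)&(f<.25)&(P[:,2]>.12)&(P[:,2]<.26)
    if m.sum()>50:
      for z0 in np.arange(.12,.27,.03):
        k=m&(P[:,2]>z0)&(P[:,2]<z0+.03)
        if k.sum()>5: print(n,sgn,round(z0,2),k.sum(),np.percentile(f[k],[3,50,97]))
  for k in('cap_handle','saddle'):
    for x in vision.spot_point(k,p)[:1]: print(k,x['point'],x['confidence'],at_depth(p,x['point']))
s=cam('scene');a=np.hstack([cv2.resize(s['img'][130:330,20:220],(400,400)),cv2.resize(s['img'][60:260,200:400],(400,400))]);cv2.imwrite('pics/v8.png',a[:,:,::-1])
E
```

```text
t 19.95 fwd 0.18792374268995649 up 0.18826864935297338 side -0.0014380828113340284 angle 1.586324709745932 r 0.18829135030720323 F [-1.6349 -1.8172  3.8664] M [-0.291   0.4719 -0.043 ] open 0.12815972954473331
[[ 0.0039  0.9925 -0.1221]
 [-0.0037 -0.1221 -0.9925]
 [-1.      0.0044  0.0032]]
turn share [-0.     0.002 -0.002] q6~ 1.3228379406413833
turn share [ 1.571 -0.003 -0.003] q6~ 1.3228379406413833
t 19.95 pos [ 0.6244 -0.2431  0.2572] delta world [0. 0. 0.] delta tool [0. 0. 0.]
[[ 0.0039  0.9925 -0.1221]
 [-0.0037 -0.1221 -0.9925]
 [-1.      0.0044  0.0032]]
F [-1.6349 -1.8172  3.8664] 0.12815972954473331 q [-0.37   0.493  0.438  1.511 -0.002  1.323]
scene 1 0.12 82 [0.1842 0.194  0.1956]
scene 1 0.15 86 [0.1843 0.1944 0.196 ]
scene 1 0.18 92 [0.1865 0.195  0.1964]
scene 1 0.21 86 [0.1846 0.1938 0.196 ]
scene 1 0.24 35 [0.1861 0.1949 0.1964]
scene -1 0.12 75 [0.1903 0.192  0.1932]
scene -1 0.15 86 [0.1909 0.1927 0.1938]
scene -1 0.18 95 [0.1914 0.1928 0.1944]
scene -1 0.21 112 [0.1822 0.1913 0.1941]
scene -1 0.24 40 [0.1847 0.1927 0.1941]
cap_handle [102.3, 262.8] 0.65 [ 0.658  -0.2353  0.3145]
saddle [304.7, 165.8] 0.68 [0.5678 0.1961 0.1578]
wrist 1 0.12 71 [0.1808 0.1873 0.193 ]
wrist 1 0.15 95 [0.181  0.1873 0.1934]
wrist 1 0.18 138 [0.1814 0.1874 0.194 ]
wrist 1 0.21 219 [0.1816 0.188  0.1944]
wrist 1 0.24 187 [0.1831 0.1884 0.1936]
cap_handle [282.3, 287.6] 0.7 [ 0.6259 -0.239   0.2749]
```

View pics/v8.png

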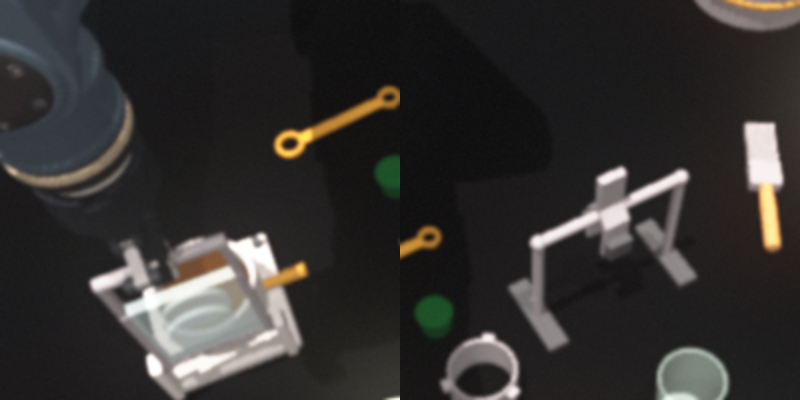

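```bash
python3 -c "
from h import *
s=env.read_state(); print(s['ee_pos'],s['dq'],s['ft_force'],s['opening']); print(env.sign_off())"
```

```text
[ 0.6241 -0.243   0.2572] [ 0.0014 -0.      0.0006  0.0005 -0.001  -0.0002] [-0.9218 -2.6663  3.7486] 0.12446457455815214
the job is handed in; nothing more can be done
None
```

I lifted the saddle weight off the shut cap, hung it on the rail bar and let go. I then gripped the freed handle bar, swung the cap up to upright, and handed the job in at about 20 s (limit 64 s) with the fingers still holding the bar. The sign-off gave no verdict.

- **Saddle weight:** right after I opened the jaws, the fin top was at about 208 mm, as expected when seated. It sat about 0.5 mm off the bar axis sideways. The last scene picture shows it still hanging upright on the rail.
- **Cap:** the cap frame's side arms were vertical to within about 0.01 rad in the depth data. The TCP arc gave 1.586 rad against the 1.571 target. The arm was still, the jaws were closed on the bar (opening 0.12), and the grip was set to 30 N.
- **Bystanders:** none looked displaced in the pictures I viewed. I did not measure them again at the end.
- **Disagreements:**
  - Hinge position estimates differed by about 4 mm between cameras, roughly 0.02 rad of cap angle.
  - The TCP's distance from the hinge rose from 185 mm to about 190 mm during the swing, probably because the bar slid a few millimetres in the pads. The grip held.

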